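Record and zero the empty flask on the balance

ROBOT

A 6-joint arm with a two-finger parallel gripper is mounted at the origin on the work surface. World frame = base frame: x ahead of the robot, y to its left, z up, the work surface at z = 0. Lengths are in m, angles in rad, forces in N, time in s.
With the tool pointing down it reaches from about 0.375 to 0.9 m from the base axis. Payload 3.1 kg.
Tool frame: the origin (TCP) lies between the finger pads; the fingertips stand 8 mm ahead of it and the grasp point (between the pads) lies 11 mm behind it; z points along the fingers, y is the line along which they close (so a half turn about z gives the same grasp; the last joint's range is limited). The gripper opens to 87 mm and grips with 3 to 60 N. Pads are 19 mm wide; open, the fingers measure 117 mm over their backs; the gripper's body (75 mm by 190 mm) begins 51 mm behind the grasp point.
Start: joints at [1.091, 0.527, 1.433, -0, 1.181, -0.178], TCP at [0.185, 0.597, 0.231] pointing down, gripper open.
Joint ranges: [-3.08, 3.08], [-0.75, 2.2], [0.22, 2.44], [-1.43, 4.57], [0, 2.65], [-2.85, 2.85]. Speed limits (rad/s): [2.79, 2.79, 3.14, 3.14, 3.14, 3.14].

INTERFACE

Orientations are given as a unit quaternion [x, y, z, w].
In Python, from rig import robot, vision, job gives the robot as it stands.
- The arm moves only by the shell command python3 -m handwheel 'ROWS' [OPENING] [FORCE]. ROWS is JSON, a list of rows, each a list of 4 numbers: the shift along the tool's x, y, z as a fraction of full scale, then the turn about the tool's z as a fraction of full scale. A call has 1 to 20 rows; each row is the pose to reach, as a shift and turn from the pose commanded when the call began, along the tool's axes at that moment, turning the shorter way round; what a row does not reach only later rows make up. Full scale, the value 1, is 300 mm for a shift and 2 pi rad for a turn. A row lasts 1/12 s, in which the tool goes at most 41.7 mm and 7.16 degrees, less where a joint would pass 70% of its speed; a pose out of reach is approached as far as the arm can. A call with a number of a shift or a turn outside -1 to 1 is refused whole. A call with a gripper value outside its range is refused whole. OPENING is the opening in per cent of the stroke, from 0 (shut) to 100 (fully open), set as the call begins (- or left out, the last holds). The fingers move at their own pace and stop on an object; FORCE is the grip in N (left out, the last holds). Time passes only in rows, so rows that repeat a pose let the fingers close. It gives the time, the measured TCP pose, the force, the opening and the grip force at its end, in the units of the state.
- robot.get_obs(): the state, without advancing time (a new reading comes with each control period).
- vision.camera(name): name is "scene" or "top" or "wrist"; returns a dict with "frame" (480x640x3 uint8, red, green, blue), "K" (3x3 intrinsics, pixels), "k1" (the pictures are not rectified: a ray, as slopes to the right and down, at radius r is drawn at 1 + k1 r^2 times it, then the intrinsics apply), "cam_to_world" (4x4, takes a point from camera to world coordinates); the wrist camera has in their place "hand_eye" (4x4, takes a point from camera to tool coordinates, whose origin is the TCP and whose axes are the flange's). Camera axes: x right, y down, z forward; pixel columns grow to the right and rows downward; lengths in m; the calibration is good to about 2 mm. A picture is of the moment at which its call begins: read the wrist's pose just before it. There is no depth.
- job.hand_in(): hands the job in; it is judged then, once.
Trained networks look in the newest picture that a camera, given by its name, has taken for a name from the list of things; names that differ only in an ending like _2 or _b are one class to them, and where a whole thing is asked for, a point or a joint stands for the part that bears it (a point fixed in the world has none). Each returns a list of dicts, best first, with "conf" (0 to 1); they miss things now and then, are a little off and sometimes report something else, mostly with a low value. They report only what shows in the picture. A call takes as long as a camera call. They do not tell look-alikes from the thing itself.
- vision.look_for(camera, label): "point" ([row, column] in pixels, amid what is visible of it).
- vision.outline_of(camera, label): "mask" (480x640 bool, what is visible of it) and "point" ([row, column] in pixels, amid what is visible of it).
The state is a dict: "time": time; "q": joint angles; "joint_velocities": joint speeds; "joint_torque": joint torques, N m; "position": TCP position; "tool_rot": TCP orientation; "ft_force": force on the tool from outside, world axes, zero at the start; "moment": the same for the moment, N m; "grip_width": finger opening in m; "grip_force": force on a finger pad.
Only numpy, scipy, OpenCV 4.12 (cv2) and the standard library are available. Lean on these libraries where they do the work, as an engineer would, in place of code of your own. Each camera call takes 0.05 s, during which the arm holds its last target. There are 200 camera calls.

TASK

The empty evaporating flask is standing on the balance: with the fingertips, lightly tap the print key of the balance to record its weight, then the tare bar to zero it, and then the feed key of the strip printer to bring out the slip, letting each key come back up before the next. Press no other key, and leave the flask in its ring and the other glassware standing as they are.

Things in the scene. Friction and masses are not known exactly. Their poses are not given: they have to be found in the camera images.
- balance: White precision balance, fixed to the bench, 210 mm wide (y), 320 deep (x), deck 70 mm high. Origin: centre of its underside; its -x is its front (keys), +y its left seen from the robot. The front 110 mm is a grey panel sloping up 10 degrees from 51 to 70 mm high. Keys, white, 8 mm proud, in one row from left to right: round power, long tare bar, square print, small round menu; gaps 20 mm or more.
- print_key_top (a point): Centre of the top face of the print key: the only square key, 24 x 24 mm, with a small outlined sheet on it, right of the tare bar, at (-136, -46) mm in the balance's x, y. 63 mm above the bench, facing up, tilted 10 degrees to the balance's front. The point moves with the key.
- print_key (a joint): Travel of the print key, m: 0 up, 0.006 fully down, along the panel's normal. Counts as pressed beyond 0.0025. It springs back by itself; 0.8 N starts it, 3 N presses it, 6 N takes it fully down; a push of more than 20 N is too rough for the balance.
- tare_key_top (a point): Centre of the top face of the tare key: the long bar, 60 mm along y by 24 mm, at (-136, +18) mm in the balance's x, y, 63 mm above the bench; tilted as the print key.
- tare_key (a joint): Travel of the tare bar, m; values, spring and limits as the print key.
- power_key (a joint): Travel of the round power key, 18 mm across, at (-136, +83) mm in the balance's x, y; not to be pressed (0 up, 0.006 down).
- menu_key (a joint): Travel of the small round menu key, 14 mm across, at (-136, -88) mm in the balance's x, y; not to be pressed (0 up, 0.006 down).
- printer: White strip printer of the balance, fixed left or right of it, 120 mm wide (y), 190 deep (x), deck 59 mm high, lying grey roll cover up to 90 mm high at the back, paper slip end standing in its middle. Origin: centre of its underside; -x is its front. The front 80 mm is a grey panel sloping up 10 degrees from 45 mm high with two white keys 8 mm proud: oblong feed key, small round line key.
- feed_key_top (a point): Centre of the top face of the feed key of the printer: the oblong key, 36 mm along y by 20 mm, at (-70, -24) mm in the printer's x, y (on the right as seen from the robot), 57 mm above the bench; tilted 10 degrees to the printer's front.
- feed_key (a joint): Travel of the feed key, m; values, spring and limits as the print key.
- line_key (a joint): Travel of the printer's small round line key, 14 mm across, at (-70, +36) mm in the printer's x, y; not to be pressed (0 up, 0.006 down).
- flask: Empty clear glass round-bottom flask, loose: ball 84 mm across, neck 31 mm across, 136 mm high in all, seated in the cork ring on the weighing pan; top about 240 mm above the bench. Origin: lowest point of the ball. Not to be touched or moved.
- cork_ring: Cork ring under the flask, 82 mm across, 26 mm high, loose on the weighing pan (pan top 86 mm above the bench, its centre at +60 mm in the balance's x). Origin: centre of its underside. Not to be touched or moved.
- amber_bottle: Brown reagent bottle, 64 mm across, 125 mm high, loose, on the other side of the balance from the printer. Origin: centre of its underside. Bystander.
- cylinder_glass: Glass measuring cylinder on a round white foot, 64 mm across the foot, 194 mm high, loose, behind the rubber cone, beside the balance. Origin: centre of its underside. Bystander.
- rubber_cone: Black rubber filter cone, open ring, 88 mm across at the top, 34 mm high, loose, behind the amber bottle, beside the balance. Origin: centre of its underside. Bystander.
Things that resemble listed ones, but are neither listed nor needed, are in the scene too. What is shaped like the printer but pink, purple or yellow is not meant.

How it is judged:
On the way, in this order (a step that is already met when the one before it is completed fails the run):
1. the print key is tapped down, with the other keys up (value of joint print_key above 0.0025 m and value of joint each of tare_key, feed_key below 0.001 m), for 0.05 s.
2. with the print key back up, the tare bar is tapped down (value of joint tare_key above 0.0025 m and value of joint each of print_key, feed_key below 0.001 m), for 0.05 s.
3. with the tare bar back up, the printer's feed key is tapped down (value of joint feed_key above 0.0025 m and value of joint each of tare_key, print_key below 0.001 m), for 0.05 s.
At the end, for the whole second after the job is handed in: All six keys are up again (within 1 mm), the flask stands still and upright in its ring on the pan (within 6 mm and 0.1 rad of where it was, the ring within 6 mm), and the bottle, measuring cylinder and rubber cone stand where they were (within 10 mm, bottle and cylinder upright within 0.1 rad) (value of joint each of print_key, tare_key, feed_key, power_key, menu_key, line_key below 0.001 m and not (distance of flask from where it was at the start of the episode above 0.006 m) and not (distance of cork_ring from where it was at the start of the episode above 0.006 m) and not (angle between flask's own z axis and vertical above 0.1 rad) and linear speed of flask below 0.02 m/s and not (distance of amber_bottle from where it was at the start of the episode above 0.01 m) and not (distance of cylinder_glass from where it was at the start of the episode above 0.01 m) and not (distance of rubber_cone from where it was at the start of the episode above 0.01 m) and not (angle between amber_bottle's own z axis and vertical above 0.1 rad) and not (angle between cylinder_glass's own z axis and vertical above 0.1 rad)); the robot touches nothing.
It fails at once if a key other than print, tare and feed is pressed by 2 mm or more (value of joint any of power_key, menu_key, line_key above 0.002 m).
It fails at once if the balance, the printer or their keys are pushed with more than 20 N (contact force between any of balance, printer and the fingers above 20 N).
It fails at once if anything but the fingers touches the balance or the printer (contact force between any of balance, printer and the arm above 0.5 N).
It fails at once if the flask or its ring is touched, lifted, shifted by 6 mm or tipped (distance of any of flask, cork_ring from where it was at the start of the episode above 0.006 m or angle between flask's own z axis and vertical above 0.1 rad or contact force between any of flask, cork_ring and the fingers above 0.3 N or contact force between any of flask, cork_ring and the arm above 0.3 N).
It fails at once if a bystander is shifted by more than 10 mm or tipped (distance of any of amber_bottle, cylinder_glass, rubber_cone from where it was at the start of the episode above 0.01 m or angle between any of amber_bottle, cylinder_glass's own z axis and vertical above 0.1 rad).
It also fails if it takes over 42 s, if anything falls off the work surface, if the arm or the gripper's body presses on something with over 40 N, if the wrist force passes 120 N, or if a joint passes its speed limit or range.

## Working session

There is one attempt and no reset: what is moved stays moved. The work goes in short steps, Python scripts to look and compute and a shell command to move; the robot and the scene stay as the last step left them, time stands still between calls to the robot, and variables do not carry over. Pictures are saved under pics/ and viewed, at most 10 in all, crops included, and the job is handed in when it is done.

```bash
mkdir -p pics; cat > h.py <<'E'
import numpy as np, cv2
from rig import robot, vision, job
def ray(c,p):
    K=c["K"];k=c["k1"]
    u=np.array([(p[1]-K[0][2])/K[0][0],(p[0]-K[1][2])/K[1][1]]);s=u.copy()
    for _ in range(20): s=u/(1+k*(s@s))
    return np.array([s[0],s[1],1.])
def toz(c,p,z,T=None):
    T=np.array(c["cam_to_world"]) if T is None else T
    d=T[:3,:3]@ray(c,p);o=T[:3,3]
    return o+d*(z-o[2])/d[2]
def proj(c,P,T=None):
    T=np.array(c["cam_to_world"]) if T is None else T
    q=T[:3,:3].T@(np.asarray(P)-T[:3,3]);s=q[:2]/q[2];s=s*(1+c["k1"]*(s@s))
    K=c["K"];return np.array([K[1][1]*s[1]+K[1][2],K[0][0]*s[0]+K[0][2]])
E
python3 - <<'E'
from h import *
o=robot.get_obs();print(o["time"],o["position"],o["tool_rot"],o["grip_width"])
Z=dict(print_key_top=.063,tare_key_top=.063,feed_key_top=.057,power_key=.063,menu_key=.063,line_key=.057,balance=.06,printer=.06,flask=.15,amber_bottle=.06,cylinder_glass=.1,rubber_cone=.02)
for n in ["top","scene"]:
    c=vision.camera(n);cv2.imwrite(f"pics/{n}.png",c["frame"][:,:,::-1])
    for l in Z:
        for d in vision.look_for(n,l)[:3]: print(n,l,round(d["conf"],2),np.round(d["point"]),toz(c,d["point"],Z[l]).round(3)[:2])
E
```

```text
0.0 [0.18482584 0.59629318 0.22955841] [ 1.49855720e-01  9.88707262e-01 -1.04261368e-03 -3.54955063e-04] 0.08677731182552977
top print_key_top 0.52 [275. 387.] [ 0.461 -0.049]
top print_key_top 0.24 [272. 366.] [0.472 0.007]
top tare_key_top 0.47 [273. 365.] [0.468 0.01 ]
top feed_key_top 0.73 [207. 370.] [ 0.651 -0.012]
top feed_key_top 0.55 [268. 163.] [0.501 0.551]
top power_key 0.53 [256. 253.] [0.524 0.308]
top line_key 0.66 [232. 380.] [ 0.579 -0.036]
top printer 0.89 [242. 164.] [0.571 0.549]
top printer 0.87 [257. 249.] [0.523 0.318]
top printer 0.8 [351. 221.] [0.275 0.394]
top flask 0.91 [193. 375.] [ 0.663 -0.022]
top amber_bottle 0.55 [275. 491.] [ 0.453 -0.327]
top cylinder_glass 0.65 [200. 480.] [ 0.65  -0.306]
top rubber_cone 0.81 [238. 484.] [ 0.562 -0.326]
top rubber_cone 0.35 [201. 480.] [ 0.668 -0.327]
scene tare_key_top 0.49 [220. 318.] [0.477 0.023]
scene feed_key_top 0.72 [253. 519.] [0.205 0.38 ]
scene feed_key_top 0.56 [366. 334.] [0.703 0.35 ]
scene feed_key_top 0.49 [374. 491.] [0.498 0.54 ]
scene power_key 0.54 [235. 330.] [0.488 0.079]
scene line_key 0.74 [291. 410.] [0.466 0.308]
scene line_key 0.57 [400. 513.] [0.51  0.599]
scene line_key 0.55 [389. 351.] [0.711 0.405]
scene balance 0.77 [247. 267.] [0.618 0.016]
scene printer 0.97 [408. 463.] [0.59  0.555]
scene printer 0.79 [318. 387.] [0.555 0.332]
scene printer 0.68 [400. 302.] [0.792 0.37 ]
scene flask 0.71 [217. 232.] [ 0.671 -0.024]
scene flask 0.64 [235. 330.] [0.549 0.151]
scene amber_bottle 0.66 [152. 240.] [ 0.463 -0.332]
scene cylinder_glass 0.73 [177. 176.] [ 0.669 -0.292]
scene cylinder_glass 0.39 [214. 233.] [ 0.637 -0.085]
scene rubber_cone 0.86 [180. 210.] [ 0.564 -0.327]
scene rubber_cone 0.25 [287. 410.] [0.432 0.277]
```

View pics/top.png

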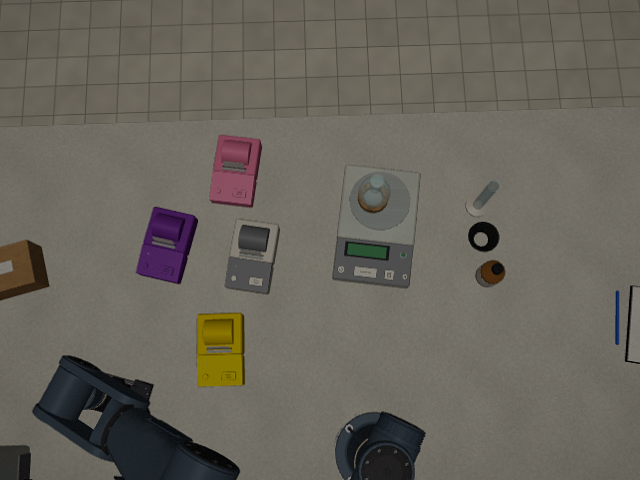

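View pics/scene.png

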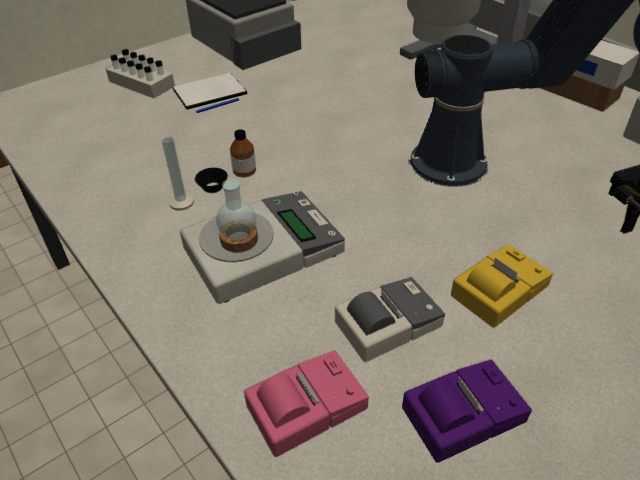

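The top view shows the balance at columns 334–420 and rows 166–287. Its key row runs power (341,268), tare (365,272), print (389,275), menu (404,277). The white printer is at columns 228–278, rows 220–293, with its feed key at (256,282). The scene view agrees with this. The pink, purple and yellow printers are the decoys.

```bash
python3 - <<'E'
from h import *
from scipy.spatial.transform import Rotation as R
c=vision.camera("top")
for n,p,z in [("power",(268.5,341),.063),("tare",(272,365),.063),("print",(275,389.5),.063),("menu",(277,404),.063),("feed",(281.5,256),.057),("line",(278.5,236.5),.057)]: print(n,toz(c,p,z).round(4))
w=vision.camera("wrist");print(w["K"],w["k1"],np.round(w["hand_eye"],3))
M=R.from_quat(robot.get_obs()["tool_rot"]).as_matrix();print(M.round(3))
print((M.T@(np.array([.45,.15,.30])-robot.get_obs()["position"])/.3).round(3))
E
```

```text
power [0.4825 0.0729 0.063 ]
tare [0.4709 0.0092 0.063 ]
print [ 0.4606 -0.0557  0.063 ]
menu [ 0.454  -0.0941  0.063 ]
feed [0.4558 0.3012 0.057 ]
line [0.4657 0.3533 0.057 ]
[[409.60487745   0.         322.46920844]
 [  0.         409.60487745 237.75999403]
 [  0.           0.           1.        ]] -0.032562418515143673 [[-0.    -0.956 -0.293  0.081]
 [ 1.    -0.     0.001  0.   ]
 [-0.001 -0.293  0.956 -0.155]
 [ 0.     0.     0.     1.   ]]
[[-0.955  0.296 -0.   ]
 [ 0.296  0.955  0.   ]
 [ 0.     0.    -1.   ]]
[-1.285 -1.161 -0.231]
```

```bash
python3 -m handwheel '[[-0.08,-0.07,-0.03,0],[-0.16,-0.15,-0.06,0],[-0.24,-0.22,-0.09,-0.005],[-0.32,-0.3,-0.12,-0.01],[-0.4,-0.37,-0.15,-0.015],[-0.48,-0.44,-0.18,-0.021],[-0.56,-0.51,-0.21,-0.021],[-0.63,-0.58,-0.23,-0.021],[-0.64,-0.58,-0.23,-0.021]]' 0 10
python3 - <<'E'
from h import *
from scipy.spatial.transform import Rotation as R
o=robot.get_obs();M=R.from_quat(o["tool_rot"]).as_matrix();print(M.round(3))
print((M.T@(np.array([.45,.15,.30])-o["position"])/.3).round(3))
E
```

```text
time: 2.15
position: [0.3191, 0.3707, 0.301]
tool_rot: [0.086, 0.996, -0.0, 0.001]
ft_force: [-0.2, 0.4, 0.4]
grip_width: 0.0349
grip_force: 0.0
[[-0.985  0.172  0.003]
 [ 0.172  0.985 -0.001]
 [-0.003 -0.    -1.   ]]
[-0.556 -0.65   0.005]
```

```bash
python3 -m handwheel '[[-0.07,-0.08,0,0],[-0.14,-0.16,0,0],[-0.21,-0.24,0,0],[-0.28,-0.33,0,0],[-0.35,-0.41,0,0],[-0.42,-0.49,0,0],[-0.49,-0.57,0,0],[-0.55,-0.64,0,0],[-0.55,-0.65,0,0],[-0.55,-0.65,0,0],[-0.55,-0.65,0,0]]'
cat >> h.py <<'E'
from scipy.spatial.transform import Rotation as R
def wrist():
    o=robot.get_obs();c=vision.camera("wrist");T=np.eye(4);T[:3,:3]=R.from_quat(o["tool_rot"]).as_matrix();T[:3,3]=o["position"]
    return c,T@np.array(c["hand_eye"]),o
E
python3 - <<'E'
from h import *
c,T,o=wrist();cv2.imwrite("pics/w1.png",c["frame"][:,:,::-1])
print(o["time"],o["position"],o["grip_width"])
for l,z in dict(print_key_top=.063,tare_key_top=.063,feed_key_top=.057,power_key=.063,menu_key=.063,line_key=.057).items():
    for d in vision.look_for("wrist",l)[:3]: print(l,round(d["conf"],2),np.round(d["point"],1),toz(c,d["point"],z,T).round(4))
E
```

```text
time: 3.07
position: [0.4463, 0.1545, 0.2993]
tool_rot: [0.085, 0.996, 0.0, -0.001]
ft_force: [-0.6, 0.0, 0.1]
grip_width: 0.0005
grip_force: 0.0
3.0667 [0.44627196 0.15445659 0.29932178] 0.0005101737458626998
print_key_top 0.82 [246.1 121.8] [ 0.459  -0.0533  0.063 ]
print_key_top 0.33 [271.9 150.9] [ 0.491  -0.0321  0.063 ]
tare_key_top 0.77 [246.6 183.6] [0.4702 0.0087 0.063 ]
feed_key_top 0.7 [384.6 518.5] [0.6995 0.3413 0.057 ]
feed_key_top 0.65 [184.2 467.1] [0.4563 0.297  0.057 ]
power_key 0.57 [247.7 247.3] [0.4822 0.072  0.063 ]
menu_key 0.74 [245.1  82.4] [ 0.4512 -0.0931  0.063 ]
line_key 0.66 [182.4 531.9] [0.4652 0.3606 0.057 ]
line_key 0.42 [383.5 568.8] [0.709  0.3999 0.057 ]
```

View pics/w1.png

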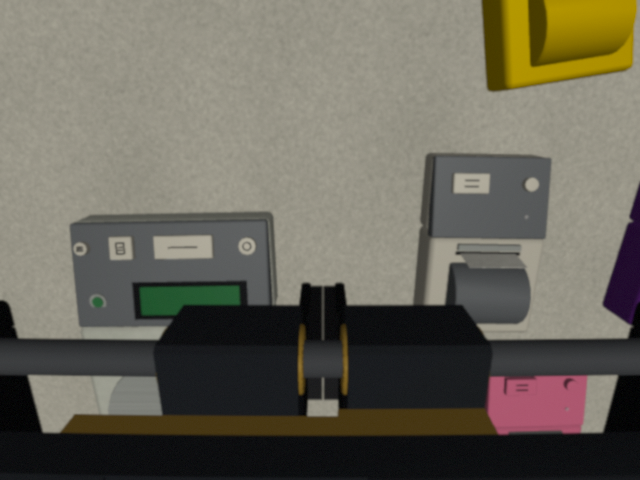

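The wrist view shows print at (120,247), tare (183,247), power (247,246), menu (80,249) and the feed key at (471,183). The fingertips are shut and sit centrally. Next I'll fit the poses.

```bash
cat > fit.py <<'E'
from h import *
from scipy.optimize import least_squares
def fit(c,T,obs,z):
    W=np.array([toz(c,p,z,T)[:2] for _,p in obs]);L=np.array([l for l,_ in obs])
    f=lambda q:((L@np.array([[np.cos(q[2]),np.sin(q[2])],[-np.sin(q[2]),np.cos(q[2])]])+q[:2])-W).ravel()
    s=least_squares(f,[.6,0,-.17]);return s.x,s.fun
def at(q,l,z):
    c_,s_=np.cos(q[2]),np.sin(q[2]);return np.array([q[0]+c_*l[0]-s_*l[1],q[1]+s_*l[0]+c_*l[1],z])
E
python3 - <<'E'
from fit import *
c,T,o=wrist()
ob=[((-.136,.083),(246.5,247)),((-.136,.018),(247,183)),((-.136,-.046),(247.5,120.5)),((-.136,-.088),(248.5,80.5))]
op=[((-.07,-.024),(183.5,471.5)),((-.07,.036),(184.5,532))]
qb,r=fit(c,T,ob,.063);qp,r2=fit(c,T,op,.057);print(qb,r.round(4),qp,r2.round(4))
M=R.from_quat(o["tool_rot"]).as_matrix()
for n,q,l,z in [("print",qb,(-.137,-.046),.085),("tare",qb,(-.137,.018),.085),("feed",qp,(-.071,-.024),.079)]:
    P=at(q,l,z);print(n,P.round(4),(M.T@(P-o["position"])/.3).round(3))
c=vision.camera("top");T=None
ob=[((-.136,.083),(268.5,341)),((-.136,.018),(272,365)),((-.136,-.046),(275,389.5)),((-.136,-.088),(277,404))]
print(fit(c,T,ob,.063))
print("toolyaw",np.arctan2(-M[0,1],M[1,1]))
E
```

```text
[ 0.60301402 -0.03089243 -0.1554757 ] [-0.0001  0.0002  0.0001  0.      0.0003  0.     -0.0003 -0.0002] [ 0.5298002   0.31269815 -0.18020505] [ 0.      0.0002 -0.     -0.0002]
print [ 0.4605 -0.0551  0.085 ] [-0.163 -0.682  0.715]
tare [0.4705 0.0081 0.085 ] [-0.16  -0.468  0.715]
feed [0.4556 0.3018 0.079 ] [0.052 0.489 0.735]
(array([ 0.60247173, -0.0315338 , -0.16802813]), array([-2.51274748e-04,  1.36156754e-04,  4.83667922e-04, -2.57005359e-04,
        5.63366113e-05,  1.59146404e-03, -2.88729770e-04, -1.47061544e-03]))
toolyaw -0.16743955535505514
```

```bash
python3 -m handwheel '[[-0.03,-0.1,0,0],[-0.06,-0.22,0.03,0],[-0.09,-0.34,0.07,0],[-0.12,-0.46,0.12,0],[-0.15,-0.56,0.19,0],[-0.163,-0.64,0.28,0],[-0.163,-0.682,0.38,0],[-0.163,-0.682,0.48,0],[-0.163,-0.682,0.56,0],[-0.163,-0.682,0.62,0],[-0.163,-0.682,0.66,0],[-0.163,-0.682,0.69,0],[-0.163,-0.682,0.7,0],[-0.163,-0.682,0.7,0],[-0.163,-0.682,0.7,0],[-0.163,-0.682,0.7,0]]'
python3 - <<'E'
from fit import *
c,T,o=wrist();cv2.imwrite("pics/w2.png",c["frame"][:,:,::-1])
M=R.from_quat(o["tool_rot"]).as_matrix();print(o["position"],(M.T@(np.array([.4605,-.0551,.085])-o["position"])/.3).round(4))
E
```

```text
time: 4.85
position: [0.4614, -0.0562, 0.0904]
tool_rot: [0.084, 0.996, -0.0, 0.001]
ft_force: [0.1, -0.4, -0.2]
grip_width: 0.0003
grip_force: 0.0
[ 0.46136744 -0.05615353  0.09035984] [0.0035 0.003  0.0179]
```

View pics/w2.png

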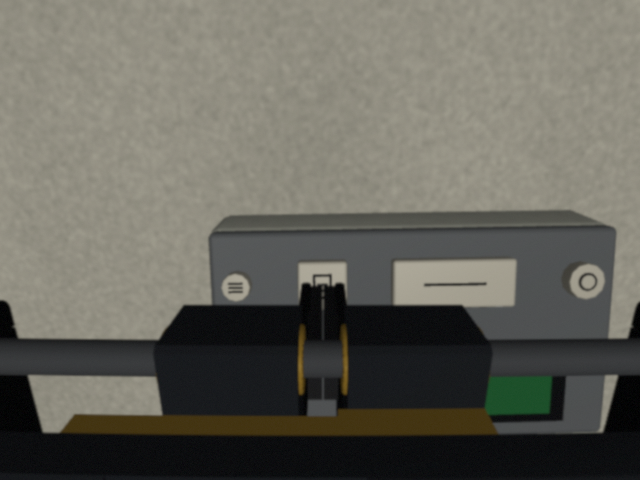

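The wrist view shows the shut fingertips at (322,290), centred in column on the print key (323,280). The tare bar at (455,284) and menu key at (235,287) are well clear. Pressing now.

```bash
python3 -m handwheel '[[0.003,0.003,0.02,0],[0.003,0.003,0.04,0],[0.003,0.003,0.05,0],[0.003,0.003,0.056,0],[0.003,0.003,0.06,0],[0.003,0.003,0.064,0],[0.003,0.003,0.067,0],[0.003,0.003,0.067,0],[0.003,0.003,0.067,0],[0.003,0.003,0.067,0]]'
```

```text
time: 5.73
position: [0.4601, -0.0549, 0.0696]
tool_rot: [0.084, 0.996, -0.0, 0.0]
ft_force: [0.4, 1.2, 3.9]
grip_width: 0.0005
grip_force: 1.7
```

```bash
python3 -m handwheel '[[0,0,0.003,0],[0,0,0.003,0],[0,0,0.003,0]]'; python3 -m handwheel '[[0,0,-0.01,0],[0,0,-0.04,0],[0,0,-0.09,0],[0,0,-0.12,0],[0,0,-0.12,0],[0,0,-0.12,0]]'
python3 - <<'E'
from fit import *
c,T,o=wrist()
M=R.from_quat(o["tool_rot"]).as_matrix();print(o["position"],(M.T@(np.array([.4705,.0081,.073])-o["position"])/.3).round(4))
E
```

```text
time: 5.98
position: [0.4602, -0.055, 0.0687]
tool_rot: [0.084, 0.996, -0.0, 0.0]
ft_force: [0.6, 3.0, 5.5]
grip_width: 0.0005
grip_force: 2.1
time: 6.48
position: [0.4602, -0.0552, 0.1051]
tool_rot: [0.084, 0.996, -0.0, 0.001]
ft_force: [-0.6, 0.2, 0.1]
grip_width: 0.0004
grip_force: 0.0
[ 0.46023087 -0.05519335  0.10513324] [0.0019 0.2138 0.107 ]
```

```bash
python3 -m handwheel '[[0.002,0.08,0,0],[0.002,0.16,0,0],[0.002,0.214,0.02,0],[0.002,0.214,0.06,0],[0.002,0.214,0.09,0],[0.002,0.214,0.102,0],[0.002,0.214,0.108,0],[0.002,0.214,0.112,0],[0.002,0.214,0.116,0],[0.002,0.214,0.118,0],[0.002,0.214,0.118,0],[0.002,0.214,0.118,0],[0.002,0.214,0.118,0]]'
```

```text
time: 7.62
position: [0.4697, 0.0084, 0.0694]
tool_rot: [0.084, 0.996, -0.0, -0.0]
ft_force: [-1.7, 0.6, 3.2]
grip_width: 0.0009
grip_force: 1.8
```

```bash
python3 -m handwheel '[[0,0,0.004,0],[0,0,0.005,0],[0,0,0.005,0],[0,0,0.005,0]]'; python3 -m handwheel '[[0,0,-0.01,0],[0,0,-0.04,0],[0,0,-0.1,0],[0,0,-0.2,0],[0,0,-0.26,0],[0,0,-0.26,0],[0,0,-0.26,0]]'
python3 - <<'E'
from fit import *
c,T,o=wrist()
M=R.from_quat(o["tool_rot"]).as_matrix();print(o["position"],(M.T@(np.array([.4556,.3018,.085])-o["position"])/.3).round(4))
E
```

```text
time: 7.95
position: [0.4699, 0.0084, 0.0677]
tool_rot: [0.084, 0.996, -0.0, -0.0]
ft_force: [-2.9, 0.4, 4.8]
grip_width: 0.0004
grip_force: 2.5
time: 8.53
position: [0.4721, 0.0079, 0.1471]
tool_rot: [0.084, 0.996, -0.0, 0.003]
ft_force: [0.6, -0.5, 0.1]
grip_width: 0.0002
grip_force: 0.0
[0.47208842 0.00791034 0.14710678] [0.2199 0.9566 0.2054]
```

```bash
python3 -m handwheel '[[0.03,0.11,0,0],[0.055,0.23,0,0],[0.08,0.35,0,0],[0.11,0.47,0,0],[0.135,0.59,0,0],[0.16,0.71,0,0],[0.19,0.82,0.02,0],[0.21,0.91,0.07,0],[0.22,0.957,0.13,0],[0.22,0.957,0.18,0],[0.22,0.957,0.2,0],[0.22,0.957,0.2,0],[0.22,0.957,0.2,0],[0.22,0.957,0.2,0]]'
python3 - <<'E'
from fit import *
c,T,o=wrist();cv2.imwrite("pics/w3.png",c["frame"][:,:,::-1])
M=R.from_quat(o["tool_rot"]).as_matrix();print(o["position"],(M.T@(np.array([.4556,.3018,.063])-o["position"])/.3).round(4))
E
```

```text
time: 9.75
position: [0.4538, 0.302, 0.0859]
tool_rot: [0.085, 0.996, 0.0, 0.0]
ft_force: [0.9, 0.1, 0.7]
grip_width: 0.0004
grip_force: 0.0
[0.45383834 0.3020343  0.08592316] [-0.0059  0.0002  0.0764]
```

View pics/w3.png

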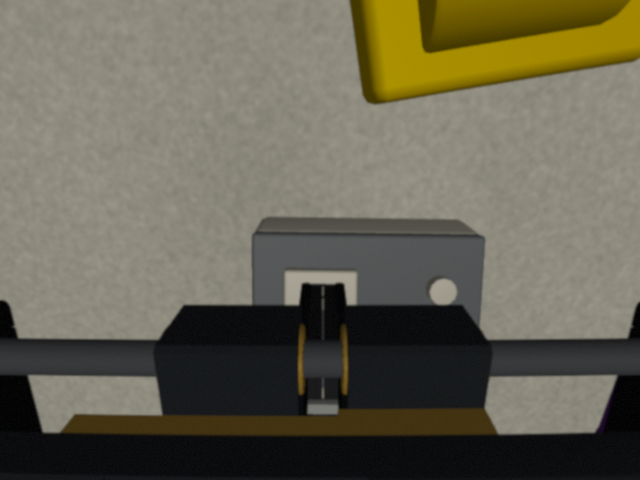

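The view shows the fingertips at (322,290) centred over the feed key, which spans columns 285–357. The line key at (443,291) is well clear.

```bash
python3 -m handwheel '[[-0.005,0,0.02,0],[-0.005,0,0.045,0],[-0.005,0,0.057,0],[-0.005,0,0.061,0],[-0.005,0,0.065,0],[-0.005,0,0.069,0],[-0.005,0,0.073,0],[-0.005,0,0.073,0],[-0.005,0,0.073,0],[-0.005,0,0.073,0]]'
```

```text
time: 10.63
position: [0.455, 0.3022, 0.064]
tool_rot: [0.084, 0.996, -0.0, 0.0]
ft_force: [0.4, -2.0, 3.8]
grip_width: 0.0005
grip_force: 1.7
```

```bash
python3 -m handwheel '[[0,0,0.004,0],[0,0,0.004,0],[0,0,0.004,0]]'; python3 -m handwheel '[[0,0,-0.01,0],[0,0,-0.04,0],[0,0,-0.1,0],[0,0,-0.2,0],[0,0,-0.3,0],[0,0,-0.4,0],[0,0,-0.4,0],[0,0,-0.4,0],[0,0,-0.4,0],[0,0,-0.4,0]]'
python3 - <<'E'
from h import *
c=vision.camera("scene");cv2.imwrite("pics/end.png",c["frame"][:,:,::-1])
E
```

```text
time: 10.88
position: [0.4551, 0.3022, 0.0628]
tool_rot: [0.084, 0.996, 0.0, 0.0]
ft_force: [1.7, -2.6, 3.7]
grip_width: 0.0005
grip_force: 2.3
time: 11.72
position: [0.4535, 0.302, 0.1813]
tool_rot: [0.084, 0.996, -0.001, -0.002]
ft_force: [-1.1, -0.1, 0.2]
grip_width: 0.0005
grip_force: 0.0
```

View pics/end.png

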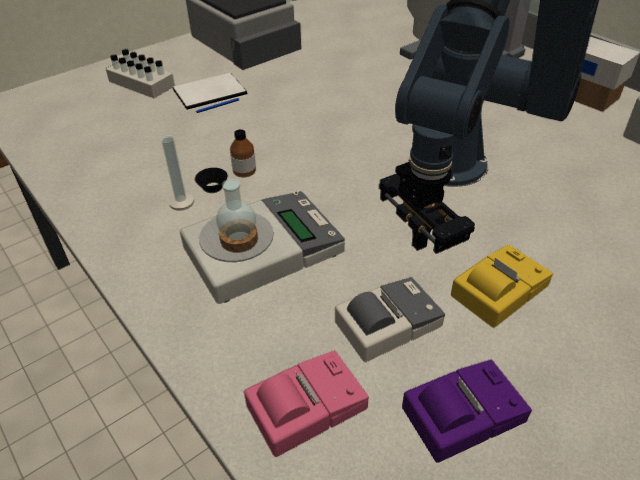

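The flask, glassware and printers stand as before. The feed press read only 3.7 N, so I'll tap it once more, slightly deeper, to be sure.

```bash
python3 -m handwheel '[[-0.003,0,0.1,0],[-0.003,0,0.2,0],[-0.003,0,0.3,0],[-0.003,0,0.35,0],[-0.003,0,0.375,0],[-0.003,0,0.385,0],[-0.003,0,0.39,0],[-0.003,0,0.395,0],[-0.003,0,0.4,0],[-0.003,0,0.403,0],[-0.003,0,0.404,0],[-0.003,0,0.404,0],[-0.003,0,0.404,0]]'; python3 -m handwheel '[[0,0,-0.01,0],[0,0,-0.04,0],[0,0,-0.1,0],[0,0,-0.2,0],[0,0,-0.3,0],[0,0,-0.4,0],[0,0,-0.4,0],[0,0,-0.4,0],[0,0,-0.4,0],[0,0,-0.4,0]]'
python3 -c "
from rig import job
print(job.hand_in())"
```

```text
time: 12.85
position: [0.4557, 0.3021, 0.0619]
tool_rot: [0.084, 0.996, 0.0, 0.0]
ft_force: [-3.5, -1.4, 5.8]
grip_width: 0.0004
grip_force: 2.7
time: 13.68
position: [0.4552, 0.3019, 0.1804]
tool_rot: [0.084, 0.996, -0.0, -0.001]
ft_force: [0.5, -0.5, 0.5]
grip_width: 0.0002
grip_force: 0.0
the job is handed in; nothing more can be done
None
```

I tapped the print key, the tare bar and the feed key in that order at 5–6 N each (feed twice: the first press read only 3.7 N), touched no other key or glassware, and handed the job in at about 14 s; no verdict came back.

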